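Feed a rack past the drop gate of a loading chute

TASK

Press the long treadle beside the chute right down with one fingertip to raise the drop gate, and keep it down while another finger pushes the rack with the heat sink along the chute, all the way home against the end stop. Only then let the treadle up, so that the gate's tongue drops into the rack's cross slot and locks it, and take the hand clear. Push only, lifting nothing: never let the gate come down on the rack on the way, and leave the solder spool and the capacitor alone.

Things in the scene. Friction and masses are not known exactly. Their poses are not given: they have to be found in the camera images.
- chute: Aluminium channel on legs fixed to the bench, x = -172 to +68 mm, 80 mm wide, walls and lips z = 22 to 41 mm. Origin on the bench top (z = 0) on the channel's centre line, under the gate's tongue; x = the direction the rack is pushed, y = the side where the treadle lies, z up. Place and heading vary. Gate hinge axis: along x at y = +46, z = 52 mm, in two brackets 60 mm high at x = -164 and +18 mm.
- end_stop (a point): Centre of the end stop's face (chute x = +55 mm), an aluminium block across the channel's far end, top 52 mm over the bench. The rack's nose belongs against it. The channel's lips, 8 mm wide each, hold the rack's base down, so it can only slide.
- gate (a joint): Angle of the gate and its treadle (one rigid part): 0 = shut, treadle up, tongue down in the channel; 0.80 rad = treadle pressed to its stop and level, tongue swung up. A spring always returns it to 0: at 30 mm from the hinge about 2.5 N at first, 6 N near the stop. The tongue clears the rack and its load from 0.55 rad upward.
- treadle_mid (a point): Middle of the treadle's upper face: ribbed steel plate beside the channel, 150 mm along the chute (chute x = -157 to -7 mm), 6 to 54 mm out from the hinge axis. At rest it rises outward at 0.80 rad, outer edge 94 mm over the bench; pressed right down it is level, its face 57 mm over the bench at chute y = 52 to 100 mm. Press anywhere along it; a fingertip can slide along it.
- tongue_tip (a point): Middle of the lower end of the gate's steel tongue, 24 mm wide across the channel, 8 mm thick along it. Shut, it ends 35 mm over the bench, blocks the rack, and its arm crosses the channel at chute x = 0, 74 mm over the bench; raised, it reaches up to about 110 mm.
- rack: Grey plastic carrier, 90 x 60 mm, loose in the channel, 0.15 to 0.31 kg. Origin on its underside below the middle of its 20 mm wide cross slot; x toward the nose (nose at x = +55, rear face at -35 mm), z up. Front pocket walls 18 mm high; at the rear a push plate 50 mm wide and 60 mm high. Starts short of the gate. Home, its origin has chute x = 0.
- push_face (a point): On the rear face of the rack's upright push plate, mid-width, 45 mm above the rack's underside (71 mm over the bench). Push it along the chute's +x.
- heat_sink: Finned aluminium heat sink, 36 x 44 x 20 mm, loose in the rack's pocket; origin under its centre. It rides along with the rack, its top 51 mm over the bench.
- spool: Spool of solder wire, 60 mm across, 40 mm high, standing; bystander. Origin under its centre.
- capacitor: Brown round capacitor, 34 mm across, 58 mm high, standing; bystander. Origin under its centre.

How it is judged:
By the outcome, as a careful person would: the job done as asked, in the order asked, and still so for the second after the job is handed in, with the robot touching nothing.
It also fails if it takes over 38 s, if anything falls off the work surface, if the arm or the gripper's body presses on something with over 40 N, if the wrist force passes 120 N, or if a joint passes its speed limit or range.

ROBOT

A 6-joint arm with a two-finger parallel gripper is mounted at the origin on a cart in front of the work surface, level with it; the furniture and walls round the work are solid. World frame = base frame: x ahead of the robot, y to its left, z up, the work surface at z = 0. Lengths are in m, angles in degrees, forces in N, time in s.
With the tool pointing down it reaches from about 0.425 to 0.95 m from the base axis. Payload 14.7 kg.
Tool frame: the origin (TCP) lies where the fingers leave the gripper's body, on its centre line; the fingertips stand 73 mm ahead of it and the grasp point (between the pads) lies ctrl.pinch_z ahead of it (ctrl.pinch_z is the distance from the TCP to the grasp point, in m); z points along the fingers, y is the direction in which the jaws open and shut (so a half turn about z gives the same grasp; the last joint's range is limited). The gripper opens to 85 mm and grips with 20 to 120 N. Pads are 22 mm wide; open, the fingers measure 114 mm over their backs; the gripper's body (76 mm by 85 mm) begins 54 mm behind the grasp point. The pads swing forward as they close: fully open they stand 13 mm farther back than shut.
Start: joints at [-68.675, 27.513, 91.461, -0, 61.026, -2.67], TCP at [0.264, -0.594, 0.304] pointing down, gripper open.
Joint ranges: [-157.49, 157.49], [-46.99, 117.5], [13.45, 153.17], [-89.5, 269.5], [5.16, 153.95], [-167.48, 167.48]. Speed limits (degrees/s): [108.29, 108.29, 136.94, 172.46, 172.46, 172.46].

INTERFACE

Orientations are given as [roll, pitch, yaw] about the fixed x, y, z axes, in that order (R = Rz(yaw) Ry(pitch) Rx(roll)).
In Python, from station import ctrl gives the robot as it stands.
- The arm moves only by the shell command python3 -m crank 'ROWS' [FORCE]. ROWS is JSON, a list that holds one entry, the list of rows, each a list of 7 numbers: the shift along the tool's x, y, z in mm, then the turn, a rotation vector about the tool's x, y, z in degrees, then the opening in per cent of the stroke, from 0 (shut) to 100 (fully open). In form: [[[tx, ty, tz, wx, wy, wz, jaw], ...]]. A call has 1 to 8 rows; each row shifts and turns the commanded pose from where the row before left it, along the tool's axes as they then stand; what a row does not reach is not made up. A row lasts 1/10 s, in which the tool goes at most 50 mm and 8.59 degrees, less where a joint would pass 70% of its speed; a pose out of reach is approached as far as the arm can. A call with a gripper value outside its range is refused whole. The fingers move at their own pace and stop on an object; FORCE is the grip in N (left out, the last holds). Time passes only in rows, so rows that do not move let the fingers close. It gives the time, the measured TCP pose, the force and the opening at its end, in the units of the state.
- ctrl.observe(): the state, without advancing time (a new reading comes with each control period).
- ctrl.camera(name): name is "side" or "top"; returns the picture (420x560x3 uint8, red, green, blue); there is no depth.
- ctrl.get_calibration(name): a dict with "fov_y" (degrees; the focal length in pixels is half the picture's height over the tangent of half this angle, whatever the lens; pixels are square), "cx", "cy" (the principal point, pixels), "position" and "rotation" of the camera in the world. Camera axes: x right, y up, looking along -z (the intrinsics and any distortion apply to the point x, -y, -z); pixel columns grow to the right and rows downward; lengths in m; the calibration is good to about 2 mm. A picture is of the moment at which its call begins. get_calibration takes no time and is no camera call.
- ctrl.finish_job(): hands the job in, once; it reports no verdict.
Trained networks look in the newest picture that a camera, given by its name, has taken for a name from the list of things; names that differ only in an ending like _2 or _b are one class to them, and where a whole thing is asked for, a point or a joint stands for the part that bears it (a point fixed in the world has none). Each returns a list of dicts, best first, with "p" (0 to 1); they miss things now and then, are a little off and sometimes report something else, mostly with a low value. They report only what shows in the picture. A call takes as long as a camera call.
- ctrl.spot_in(camera, query): "extent" ([left, top, right, bottom] in pixels, round what is visible of it).
- ctrl.tip_of(camera, query): "position" ([row, column] in pixels: a listed point, or the origin of a listed thing).
The state is a dict: "clock": time; "joint_positions": joint angles; "joint_vel": joint speeds; "effort": joint torques, N m; "tcp_pos": TCP position; "eef_rot": TCP orientation; "wrist_force": force on the tool from outside, world axes, zero at the start; "ft_torque": the same for the moment, N m; "width": opening from 0.0 (shut) to 1.0 (fully open).
Only numpy, scipy, OpenCV 4.12 (cv2) and the standard library are available. Lean on these libraries where they do the work, as an engineer would, in place of code of your own. Each camera call takes 0.05 s, during which the arm holds its last target.

## Working session

There is one attempt and no reset: what is moved stays moved. The work goes in short steps, Python scripts to look and compute and a shell command to move; the robot and the scene stay as the last step left them, time stands still between calls to the robot, and variables do not carry over. Pictures are saved under pics/ and viewed, and the job is handed in when it is done.

```bash
ls; mkdir -p pics; python3 - <<'E'
from station import ctrl
import cv2
print(ctrl.observe(), ctrl.pinch_z)
for n in("side","top"):
    im=ctrl.camera(n); cv2.imwrite(f"pics/{n}0.png",im[:,:,::-1])
    print(n,ctrl.get_calibration(n))
    for q in ("chute","end_stop","treadle_mid","tongue_tip","rack","push_face","heat_sink","spool","capacitor"):
        r=ctrl.tip_of(n,q); print(q,[( [round(float(v)) for v in d["position"]],round(float(d["p"]),2)) for d in r[:2]])
E
```

```text
pics
{'clock': 0.0, 'joint_positions': array([-6.86744460e+01,  2.75502082e+01,  9.14959135e+01,  5.63813511e-04,
        6.10276421e+01, -2.67157192e+00]), 'joint_vel': array([-0.13046778, -0.1077956 ,  0.00090107, -0.0450297 , -0.0556491 ,
        0.00064942]), 'effort': array([-4.23536039e-03, -9.50657272e+01, -4.30163562e+01, -5.87783743e-04,
        1.24633251e-02,  4.88317346e-05]), 'tcp_pos': array([ 0.26422567, -0.59348659,  0.30325428]), 'eef_rot': array([-1.79926339e+02, -3.93055771e-03,  2.39968500e+01]), 'wrist_force': array([-0.49435024,  1.41734241,  0.07658452]), 'ft_torque': array([-0.00361531, -0.00840932, -0.02910639]), 'width': 0.9992411856748488} 0.0539
side {'fov_y': 50.482048344737535, 'cx': 280.38543439425393, 'cy': 204.97140428441725, 'position': array([ 0.47528247, -0.66154682,  0.48581095]), 'rotation': array([ 6.26282204e+01,  3.34287148e-03, -4.82525323e+00])}
chute [([307, 336], 0.7)]
end_stop [([284, 367], 0.55)]
treadle_mid [([249, 281], 0.93), ([209, 234], 0.26)]
tongue_tip [([291, 336], 0.92)]
rack [([295, 286], 0.66)]
push_face [([271, 267], 0.82), ([284, 370], 0.19)]
heat_sink [([294, 307], 0.92)]
spool [([232, 225], 0.64)]
capacitor [([207, 232], 0.66)]
top {'fov_y': 51.08566705517407, 'cx': 282.9246473504593, 'cy': 211.03701862626957, 'position': array([0.37478335, 0.07341443, 1.02979175]), 'rotation': array([ 10.37352777,   0.19973427, -89.35709046])}
chute [([192, 355], 0.97)]
end_stop [([163, 362], 0.78)]
treadle_mid [([218, 334], 0.71)]
tongue_tip [([187, 360], 0.94)]
rack [([222, 354], 0.91)]
push_face [([236, 363], 0.63)]
heat_sink [([206, 355], 0.59)]
spool [([271, 248], 0.79), ([186, 358], 0.63)]
capacitor [([264, 200], 0.51)]
```

View pics/side0.png

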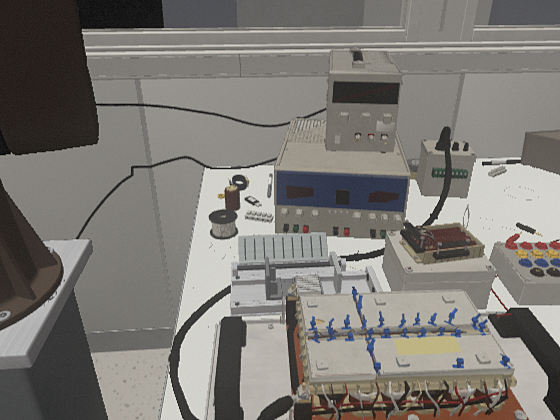

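View pics/top0.png

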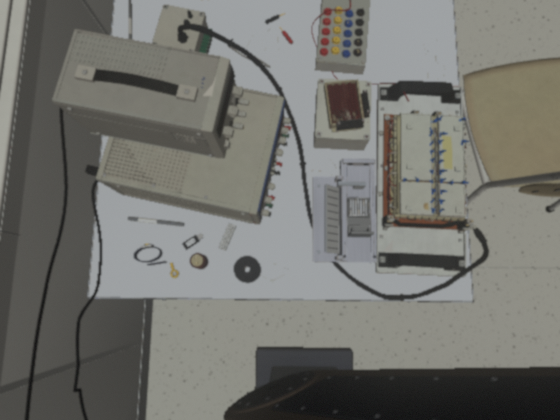

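```bash
cat > h.py <<'E'
import numpy as np
from scipy.spatial.transform import Rotation as R
from station import ctrl
def P(n):
    c=ctrl.get_calibration(n); f=210/np.tan(np.radians(c["fov_y"]/2))
    return c,f,R.from_euler("xyz",c["rotation"],degrees=True)
def ray(n,rc):
    c,f,r=P(n); v=np.array([(rc[1]-c["cx"])/f,-(rc[0]-c["cy"])/f,-1]); return c["position"],r.apply(v)
def proj(n,p):
    c,f,r=P(n); v=r.inv().apply(np.asarray(p)-c["position"]); return c["cy"]+f*v[1]/v[2], c["cx"]-f*v[0]/v[2]
def tri(a,b):
    p,u=ray("side",a);q,w=ray("top",b)
    s=np.linalg.lstsq(np.c_[u,-w],q-p,rcond=None)[0]
    A=p+s[0]*u;B=q+s[1]*w; return (A+B)/2,np.linalg.norm(A-B)
def atz(n,rc,z):
    p,u=ray(n,rc); return p+u*(z-p[2])/u[2]
E
python3 - <<'E'
from h import *
np.set_printoptions(precision=3,suppress=True)
S=dict(chute=(307,336),end_stop=(284,367),treadle=(249,281),tongue=(291,336),rack=(295,286),push=(271,267),sink=(294,307),spool=(232,225),cap=(207,232))
T=dict(chute=(192,355),end_stop=(163,362),treadle=(218,334),tongue=(187,360),rack=(222,354),push=(236,363),sink=(206,355),spool=(271,248),cap=(264,200))
for k in S: print(k,*tri(S[k],T[k]))
E
```

```text
chute [ 0.614 -0.094 -0.004] 0.0032068198058822542
end_stop [ 0.665 -0.102  0.048] 0.008277163901467951
treadle [ 0.532 -0.034  0.077] 0.005530071665268441
tongue [ 0.614 -0.099  0.035] 0.003252878176089082
rack [ 0.534 -0.086  0.021] 0.002219565122295349
push [ 0.499 -0.096  0.077] 0.006566008717145998
sink [ 0.57  -0.089  0.023] 0.005519632158823898
spool [ 0.424  0.159 -0.   ] 0.005835773047599484
cap [0.438 0.271 0.001] 0.004424182042658004
```

Side view: the chute is around (230–375, 235–315), the spool at (223,225) and the capacitor at (232,200), both well away. In the top view the chute runs upward along world +x, columns 312–377, rows 160–262. I'll zoom in for an accurate pose.

```bash
cat > ov.py <<'E'
from h import *
import cv2,sys
def draw(n,src,out,x,y,yaw,xr,g,box,k):
    im=cv2.imread(src); a,b,c,d=box
    im=cv2.resize(im[b:d,a:c],None,fx=k,fy=k,interpolation=cv2.INTER_CUBIC)
    cy,sy=np.cos(yaw),np.sin(yaw)
    def W(p): return np.array([x+cy*p[0]-sy*p[1],y+sy*p[0]+cy*p[1],p[2]])/1
    def L(pts,col):
        q=[proj(n,W(np.array(p)/1000.)) for p in pts]
        q=np.array([[(v-a+.5)*k,(u-b+.5)*k] for u,v in q]).round().astype(int)
        cv2.polylines(im,[q],False,col,1,cv2.LINE_AA)
    L([(-172,-40,41),(68,-40,41),(68,40,41),(-172,40,41),(-172,-40,41)],(0,0,255))
    def t(r,h): 
        A=.8-g; return (46+np.cos(A)*r-np.sin(A)*h, 52+np.sin(A)*r+np.cos(A)*h)
    i,o=t(6,5),t(54,5)
    L([(-157,*i),(-7,*i),(-7,*o),(-157,*o),(-157,*i)],(0,160,0))
    L([(xr-35,-25,86),(xr-35,25,86),(xr-35,25,41),(xr-35,-25,41),(xr-35,-25,86)],(255,0,0))
    L([(55,-30,52),(55,30,52)],(255,0,255))
    cv2.imwrite(out,im)
E
python3 - <<'E'
from ov import *
b=[(215,225,395,325),4];t=[(295,145,395,275),4.5]
draw("side","pics/side0.png","pics/s1.png",.614,-.094,-.06,-85,0,*b)
draw("top","pics/top0.png","pics/t1.png",.614,-.094,-.06,-85,0,*t)
E
```

```text
(no output)
```

View pics/s1.png

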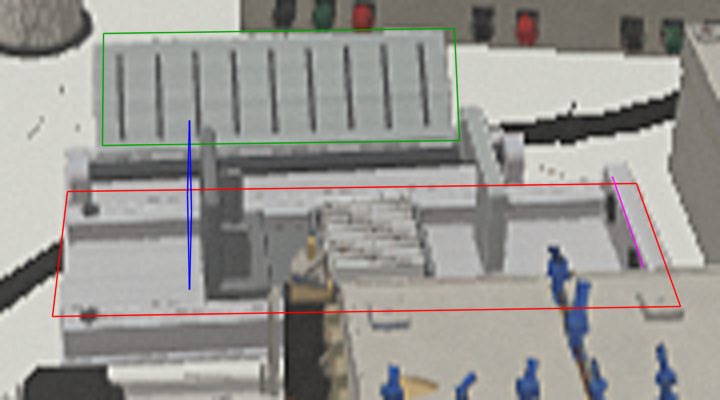

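View pics/t1.png

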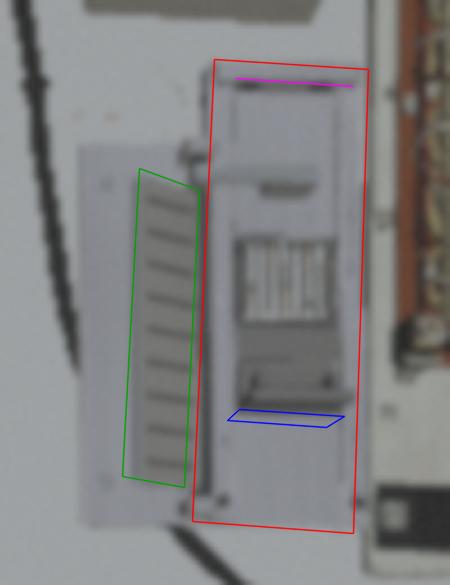

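```bash
python3 - <<'E'
from ov import *
b=[(215,225,395,325),4];t=[(295,145,395,275),4.5]
draw("side","pics/side0.png","pics/s2.png",.612,-.095,-.012,-78,0,*b)
draw("top","pics/top0.png","pics/t2.png",.612,-.095,-.012,-78,0,*t)
E
```

```text
(no output)
```

View pics/s2.png

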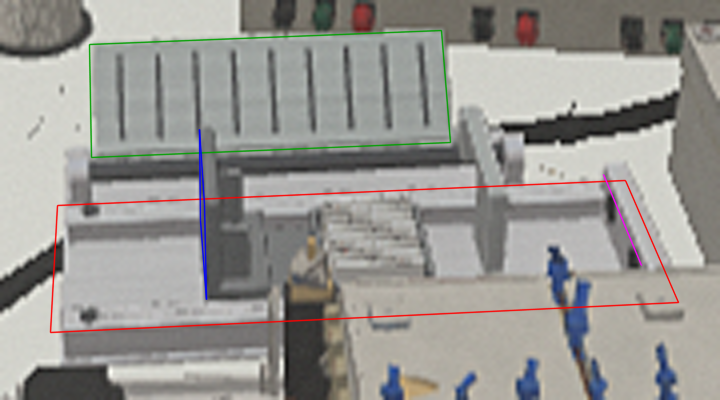

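View pics/t2.png

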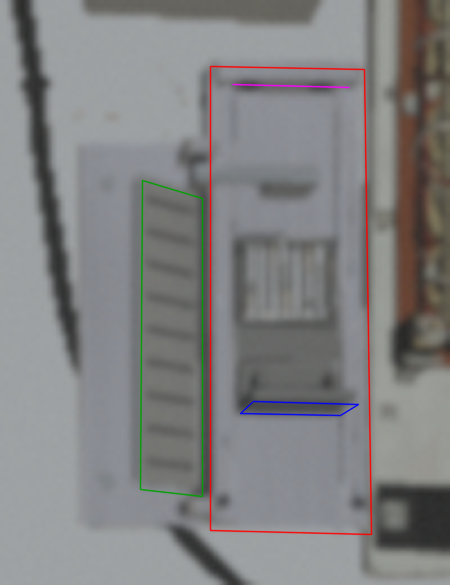

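```bash
python3 - <<'E'
from ov import *
b=[(215,225,395,325),4];t=[(295,145,395,275),4.5]
a=(.615,-.0935,-.03,-79,0)
draw("side","pics/side0.png","pics/s3.png",*a,*b)
draw("top","pics/top0.png","pics/t3.png",*a,*t)
E
```

```text
(no output)
```

View pics/s3.png

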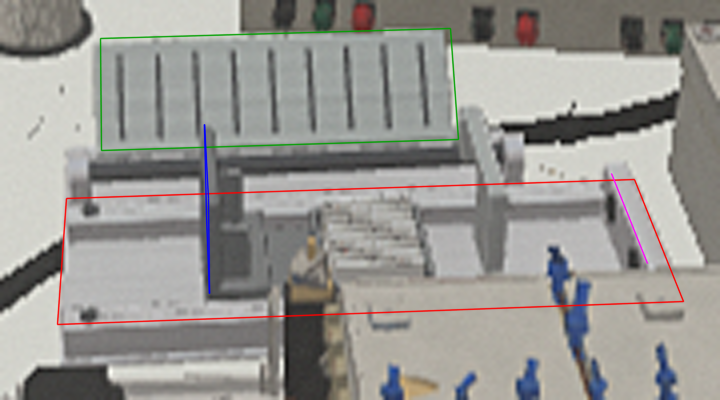

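View pics/t3.png

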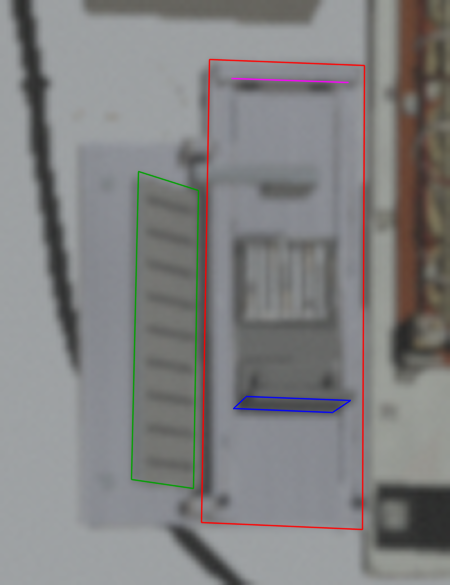

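```bash
python3 -m crank '[[[0,0,0,0,0,6.3,72],[0,0,0,0,0,6.3,72],[0,0,0,0,0,6.3,72],[0,0,0,0,0,6.4,72],[6,-17,0,0,0,0,72],[12,-33,0,0,0,0,72],[12,-33,0,0,0,0,72],[12,-33,0,0,0,0,72]]]'
python3 -m crank '[[[12,-33,0,0,0,0,72],[12,-33,0,0,0,0,72],[12,-33,0,0,0,0,72],[12,-33,0,0,0,0,72],[12,-33,0,0,0,0,72],[12,-33,0,0,0,0,72],[12,-33,0,0,0,0,72],[12,-33,0,0,0,0,72]]]'
```

```text
clock: 1.8
tcp_pos: [0.3092, -0.4777, 0.3039]
eef_rot: [180.0, -0.0, -1.3]
wrist_force: [-0.4, -0.0, -0.7]
width: 0.72
clock: 2.6
tcp_pos: [0.4113, -0.2158, 0.3041]
eef_rot: [180.0, -0.0, -1.3]
wrist_force: [0.3, -1.2, -0.6]
width: 0.717
```

```bash
python3 -m crank '[[[13,-31,0,0,0,0,72],[13,-31,0,0,0,0,72],[13,-31,0,0,0,0,72],[11,-27,0,0,0,0,72],[4,-10,30,0,0,0,72],[0,0,40,0,0,0,72],[0,0,40,0,0,0,72],[0,0,0,0,0,0,72]]]'
python3 - <<'E'
from ov import *
for n in("side","top"):
    im=ctrl.camera(n); cv2.imwrite(f"pics/{n}1.png",im[:,:,::-1])
print(ctrl.observe()["tcp_pos"])
b=[(195,165,395,325),4];t=[(255,145,395,275),4.3]
a=(.614,-.0955,-.022,-79,0)
draw("side","pics/side1.png","pics/s4.png",*a,*b)
draw("top","pics/top1.png","pics/t4.png",*a,*t)
E
```

```text
clock: 3.4
tcp_pos: [0.4656, -0.0876, 0.1904]
eef_rot: [-179.9, 0.4, -1.3]
wrist_force: [-0.4, 0.4, 1.1]
width: 0.717
[ 0.46785846 -0.08833942  0.1942896 ]
```

View pics/s4.png

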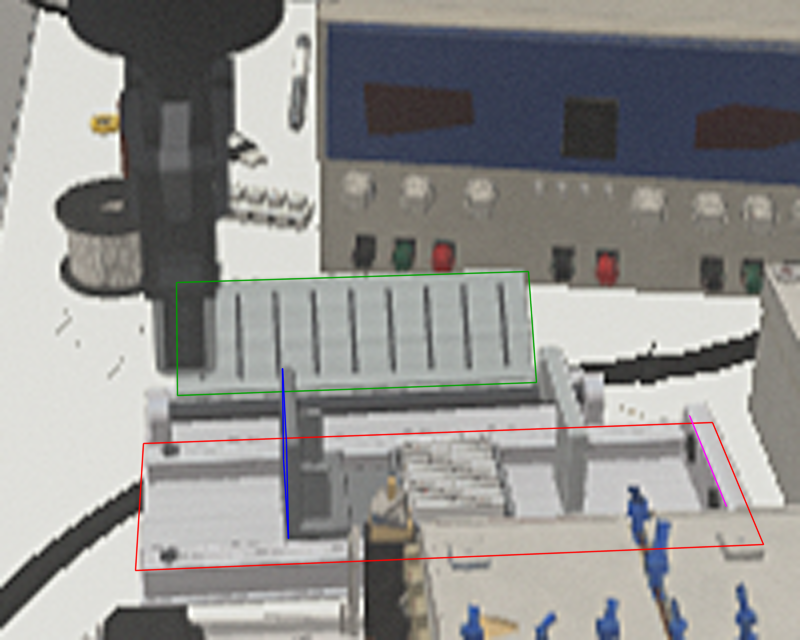

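View pics/t4.png

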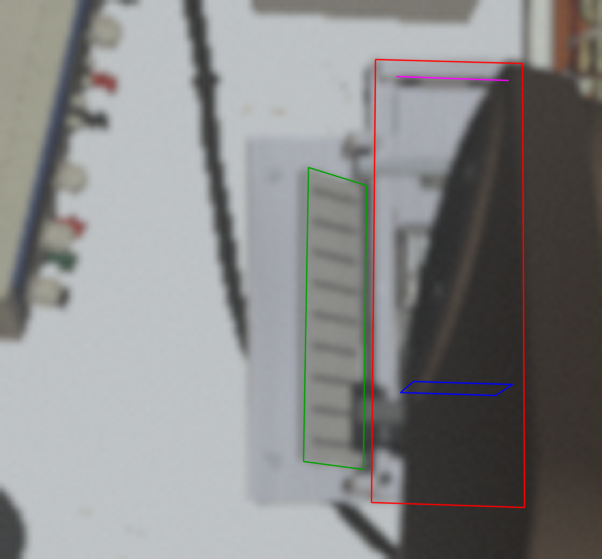

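```bash
python3 -m crank '[[[6,-14,0,0,0,0,72],[6,-14,0,0,0,0,72],[0,0,0,0,0,0,72],[0,0,0,0,0,0,72]]]'
python3 -m crank '[[[0,0,10,0,0,0,72],[0,0,10,0,0,0,72],[0,0,0,0,0,0,72]]]'
python3 - <<'E'
from ov import *
for n in("side","top"):
    im=ctrl.camera(n); cv2.imwrite(f"pics/{n}2.png",im[:,:,::-1])
print(ctrl.observe()["tcp_pos"],ctrl.observe()["wrist_force"])
b=[(195,165,395,325),4];t=[(255,145,395,275),4.3]
a=(.614,-.0955,-.022,-79,0)
draw("side","pics/side2.png","pics/s5.png",*a,*b)
draw("top","pics/top2.png","pics/t5.png",*a,*t)
E
```

```text
clock: 3.9
tcp_pos: [0.4813, -0.0608, 0.1956]
eef_rot: [180.0, -0.1, -1.3]
wrist_force: [-0.2, 0.1, 0.1]
width: 0.717
clock: 4.2
tcp_pos: [0.4796, -0.0608, 0.1725]
eef_rot: [-180.0, 0.1, -1.3]
wrist_force: [0.4, 0.2, -0.0]
width: 0.718
[ 0.48014129 -0.06078535  0.17335316] [ 0.03558016 -0.35591559 -0.25154976]
```

View pics/s5.png

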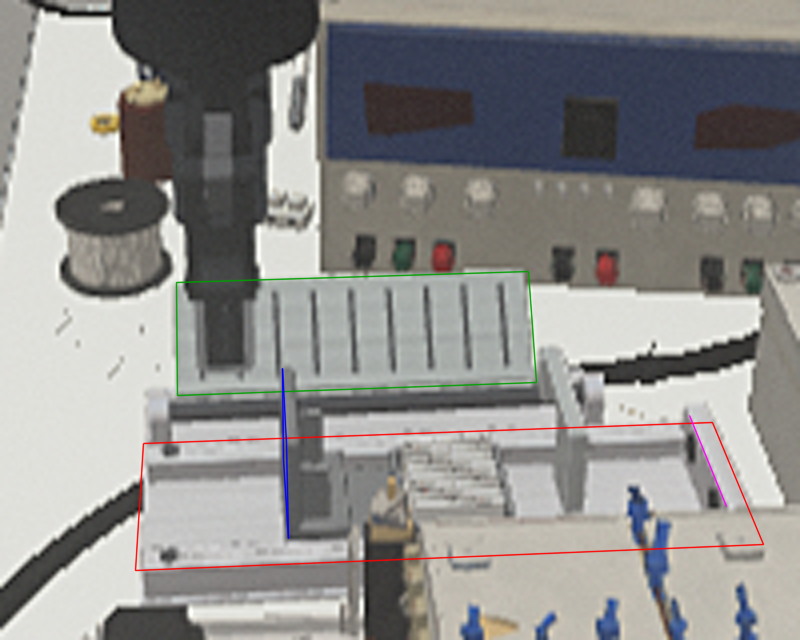

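View pics/t5.png

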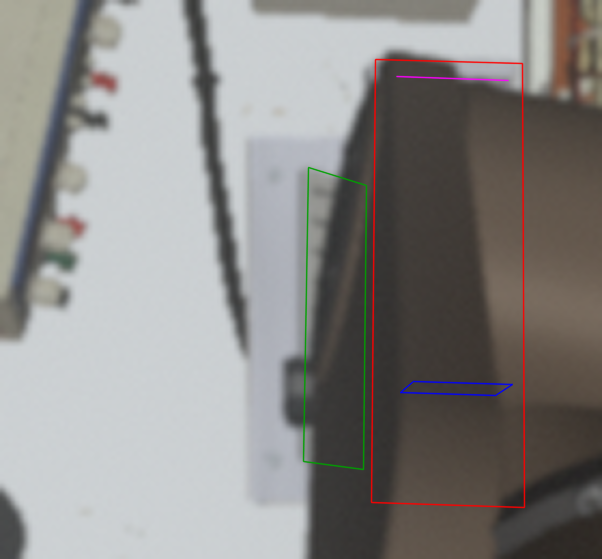

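```bash
python3 - <<'E'
from h import *
for z in(.1,.13,.16): print(atz("top",(235.7,320.8),z))
# side: front/back edges & tip of near finger, row/col
for x in(200,255): print(atz("side",(370/4+165,x/4+195),.105))
print(proj("side",(.48,-.098,.10)),proj("side",(.48,-.09,.11)),proj("side",(.48,-.02,.1)))
E
```

```text
[ 0.49242943 -0.00264966  0.1       ]
[ 4.88633548e-01 -1.95427053e-04  1.30000000e-01]
[0.48483766 0.0022588  0.16      ]
[ 0.46917655 -0.09651279  0.105     ]
[ 0.489927   -0.09826627  0.105     ]
(np.float64(260.4576240490806), np.float64(252.2786614390374)) (np.float64(252.02335203306583), np.float64(251.93948233454566)) (np.float64(233.96670180852897), np.float64(250.96046060302143))
```

```bash
python3 -m crank '[[[0,0,8,0,0,0,72],[0,0,8,0,0,0,72],[0,0,0,0,0,0,72]]]'
python3 -m crank '[[[0,0,5,0,0,0,72],[0,0,5,0,0,0,72],[0,0,0,0,0,0,72]]]'
python3 -m crank '[[[0,0,5,0,0,0,72],[0,0,5,0,0,0,72],[0,0,0,0,0,0,72]]]'
```

```text
clock: 4.6
tcp_pos: [0.48, -0.0605, 0.1568]
eef_rot: [-180.0, 0.1, -1.3]
wrist_force: [0.2, -0.3, -0.2]
width: 0.721
clock: 4.9
tcp_pos: [0.4806, -0.0606, 0.1474]
eef_rot: [-180.0, 0.0, -1.3]
wrist_force: [1.2, -1.5, 1.0]
width: 0.72
clock: 5.2
tcp_pos: [0.4806, -0.0606, 0.1374]
eef_rot: [-180.0, 0.0, -1.3]
wrist_force: [1.7, -1.3, 3.2]
width: 0.719
```

```bash
python3 -m crank '[[[0,0,3,0,0,0,72],[0,0,3,0,0,0,72],[0,0,0,0,0,0,72]]]'
python3 -m crank '[[[0,0,2,0,0,0,72],[0,0,0,0,0,0,72]]]'
python3 - <<'E'
from ov import *
for n in("side",):
    im=ctrl.camera(n); cv2.imwrite(f"pics/{n}3.png",im[:,:,::-1])
print(ctrl.observe()["tcp_pos"],ctrl.observe()["wrist_force"])
b=[(195,165,395,325),4]
a=(.614,-.0955,-.022,-79,.7)
draw("side","pics/side3.png","pics/s6.png",*a,*b)
E
```

```text
clock: 5.5
tcp_pos: [0.4806, -0.0605, 0.1318]
eef_rot: [-180.0, -0.0, -1.3]
wrist_force: [0.4, -0.1, 5.0]
width: 0.72
clock: 5.7
tcp_pos: [0.4806, -0.0605, 0.1299]
eef_rot: [-180.0, -0.0, -1.3]
wrist_force: [1.3, 1.2, 5.6]
width: 0.722
[ 0.48065393 -0.06047769  0.12997685] [0.7755654  1.34360841 6.14703474]
```

View pics/s6.png

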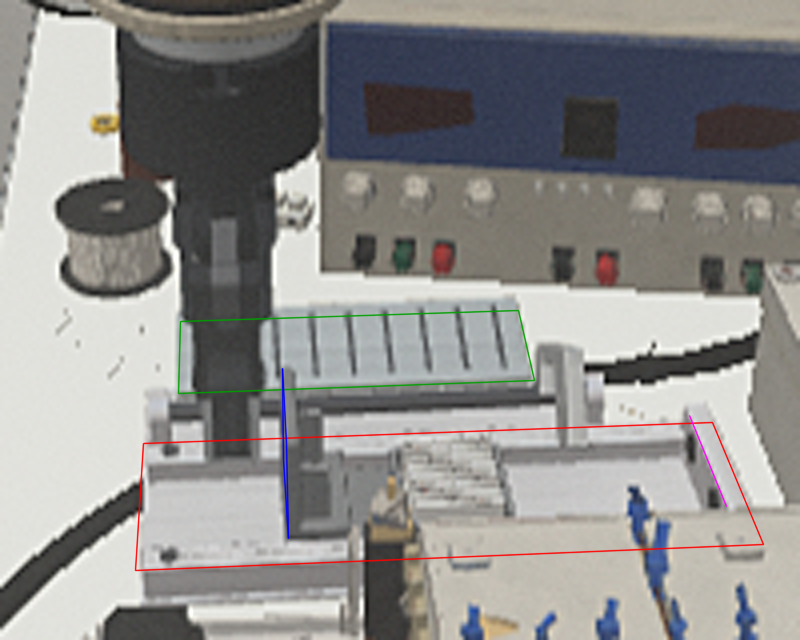

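The treadle is about 0.6 rad down and the tongue is lifting at (565,350). I'll keep pressing toward the stop in small steps.

```bash
python3 -m crank '[[[0,0,2,0,0,0,72],[0,0,0,0,0,0,72]]]'
python3 -m crank '[[[0,0,2,0,0,0,72],[0,0,0,0,0,0,72]]]'
```

```text
clock: 5.95
tcp_pos: [0.4807, -0.0604, 0.1279]
eef_rot: [-180.0, -0.0, -1.3]
wrist_force: [0.7, 2.8, 7.7]
width: 0.718
clock: 6.15
tcp_pos: [0.4807, -0.0604, 0.126]
eef_rot: [-180.0, -0.0, -1.3]
wrist_force: [0.5, 3.4, 7.0]
width: 0.72
```

```bash
python3 -m crank '[[[0,0,1.5,0,0,0,72],[0,0,0,0,0,0,72]]]'
python3 -m crank '[[[0,0,1,0,0,0,72],[0,0,0,0,0,0,72]]]'
```

```text
clock: 6.35
tcp_pos: [0.4807, -0.0603, 0.1245]
eef_rot: [-180.0, -0.0, -1.3]
wrist_force: [0.7, 4.8, 8.3]
width: 0.719
clock: 6.55
tcp_pos: [0.4807, -0.0602, 0.1237]
eef_rot: [-180.0, -0.0, -1.3]
wrist_force: [-0.6, 6.6, 15.0]
width: 0.72
```

```bash
python3 - <<'E'
from ov import *
for n in("side",):
    im=ctrl.camera(n); cv2.imwrite(f"pics/{n}4.png",im[:,:,::-1])
print(ctrl.observe()["tcp_pos"],ctrl.observe()["wrist_force"])
b=[(195,165,395,325),4]
a=(.614,-.0955,-.022,-79,.8)
draw("side","pics/side4.png","pics/s7.png",*a,*b)
E
```

```text
[ 0.48065776 -0.06019788  0.12377164] [ 0.40523751  7.00551404 13.51935379]
```

View pics/s7.png

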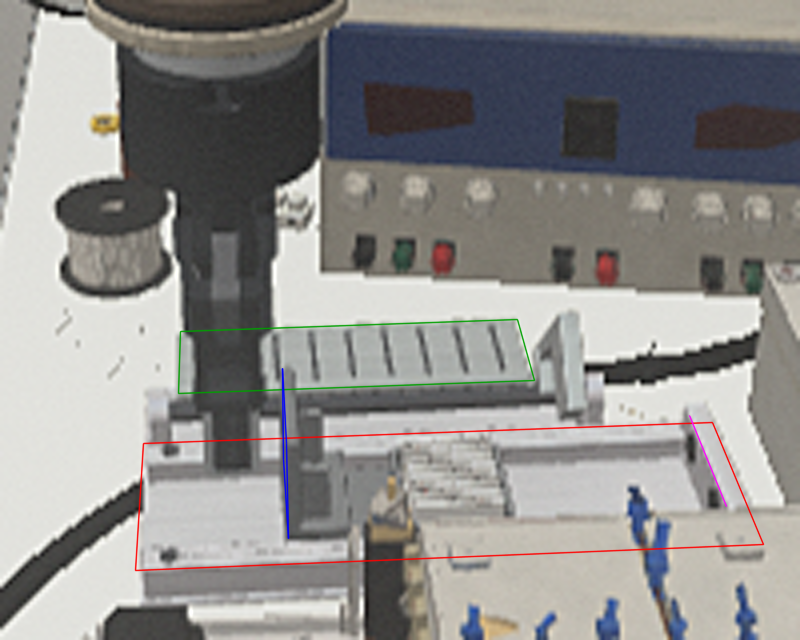

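```bash
python3 -m crank '[[[3,0,0,0,0,0,72],[3,0,0,0,0,0,72],[3,0,0,0,0,0,72],[3,0,0,0,0,0,72]]]'
python3 -m crank '[[[2,0,0,0,0,0,72],[3,0,0,0,0,0,72],[3,0,0,0,0,0,72],[3,0,0,0,0,0,72]]]'
```

```text
clock: 7.0
tcp_pos: [0.4903, -0.0604, 0.1235]
eef_rot: [-180.0, 0.3, -1.3]
wrist_force: [-12.2, 0.5, 22.8]
width: 0.724
clock: 7.4
tcp_pos: [0.501, -0.0607, 0.1234]
eef_rot: [-180.0, 0.3, -1.3]
wrist_force: [-11.0, 0.2, 23.4]
width: 0.722
```

```bash
python3 -m crank '[[[4,0,0,0,0,0,72],[4,0,0,0,0,0,72],[4,0,0,0,0,0,72],[4,0,0,0,0,0,72],[4,0,0,0,0,0,72],[0,0,0,0,0,0,72]]]'
python3 - <<'E'
from ov import *
for n in("side",):
    im=ctrl.camera(n); cv2.imwrite(f"pics/{n}5.png",im[:,:,::-1])
o=ctrl.observe();print(o["tcp_pos"],o["wrist_force"])
b=[(195,165,395,325),4]
a=(.614,-.0955,-.022,(o["tcp_pos"][0]+.011-.614)*1000+35,.8)
draw("side","pics/side5.png","pics/s8.png",*a,*b)
E
```

```text
clock: 8.0
tcp_pos: [0.5215, -0.0612, 0.1236]
eef_rot: [-180.0, 0.3, -1.3]
wrist_force: [-13.3, 0.9, 24.8]
width: 0.717
[ 0.52145216 -0.06121716  0.1235876 ] [-12.92492106   0.35841964  22.73581699]
```

View pics/s8.png

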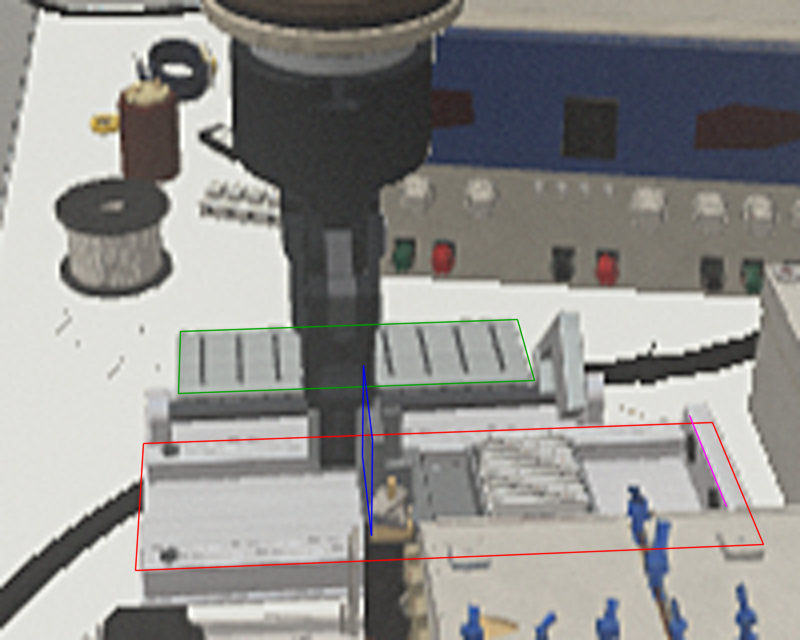

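```bash
python3 -m crank '[[[4,0,0,0,0,0,72],[4,0,0,0,0,0,72],[4,0,0,0,0,0,72],[4,0,0,0,0,0,72],[4,0,0,0,0,0,72],[4,0,0,0,0,0,72],[4,0,0,0,0,0,72],[4,0,0,0,0,0,72]]]'
python3 -m crank '[[[2,0,0,0,0,0,72],[2,0,0,0,0,0,72],[0,0,0,0,0,0,72]]]'
python3 -m crank '[[[2,0,0,0,0,0,72],[2,0,0,0,0,0,72],[0,0,0,0,0,0,72]]]'
```

```text
clock: 8.85
tcp_pos: [0.5532, -0.062, 0.1237]
eef_rot: [-180.0, 0.3, -1.3]
wrist_force: [-19.8, -0.1, 25.5]
width: 0.721
clock: 9.15
tcp_pos: [0.5553, -0.0619, 0.1234]
eef_rot: [-180.0, 0.5, -1.2]
wrist_force: [-26.7, -1.2, 33.8]
width: 0.718
clock: 9.45
tcp_pos: [0.5608, -0.0622, 0.1238]
eef_rot: [-180.0, 0.3, -1.3]
wrist_force: [-16.5, 0.8, 22.5]
width: 0.72
```

```bash
cat > look.py <<'E'
from ov import *
i=sys.argv[1]
im=ctrl.camera("side"); cv2.imwrite(f"pics/side{i}.png",im[:,:,::-1])
o=ctrl.observe();print(o["clock"],o["tcp_pos"],o["wrist_force"])
a=(.614,-.0955,-.022,float(sys.argv[2]) if len(sys.argv)>2 else (o["tcp_pos"][0]+.011-.614)*1000+35,.8)
draw("side",f"pics/side{i}.png",f"pics/v{i}.png",*a,(255,205,395,315),5.5)
E
python3 look.py 6
```

```text
9.5 [ 0.56075265 -0.0621129   0.12366969] [-16.36688418   0.81381229  26.03123425]
```

View pics/v6.png

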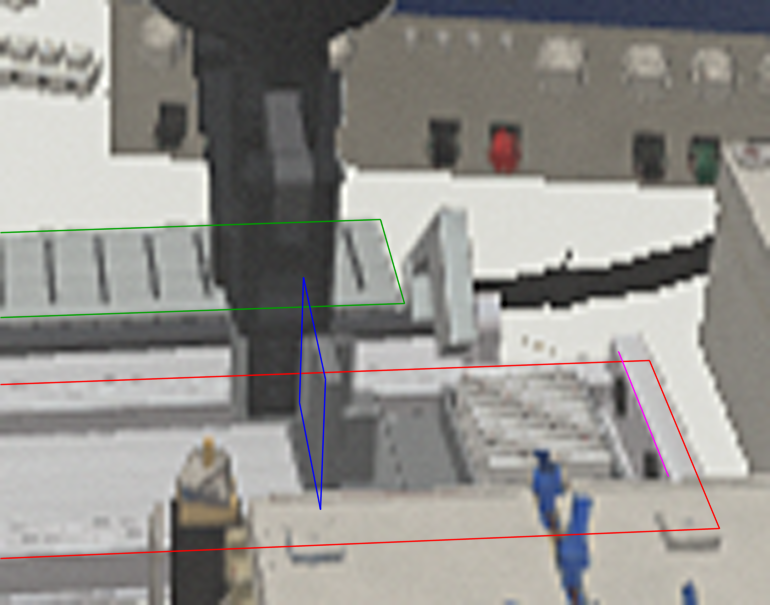

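```bash
python3 -m crank '[[[2,0,0,0,0,0,72],[1,0,0,0,0,0,72],[0,0,0,0,0,0,72]]]'
python3 -m crank '[[[2,0,0,0,0,0,72],[0,0,0,0,0,0,72]]]'
python3 -m crank '[[[2,0,0,0,0,0,72],[0,0,0,0,0,0,72]]]'
```

```text
clock: 9.8
tcp_pos: [0.5614, -0.062, 0.1234]
eef_rot: [-179.9, 0.6, -1.2]
wrist_force: [-32.0, -1.4, 37.9]
width: 0.722
clock: 10.0
tcp_pos: [0.5653, -0.0622, 0.1237]
eef_rot: [-180.0, 0.3, -1.3]
wrist_force: [-14.5, 0.5, 21.9]
width: 0.717
clock: 10.2
tcp_pos: [0.5685, -0.0623, 0.1237]
eef_rot: [-180.0, 0.2, -1.3]
wrist_force: [-13.7, 1.1, 24.2]
width: 0.72
```

```bash
python3 -m crank '[[[1.5,0,0,0,0,0,72],[0,0,0,0,0,0,72]]]'
python3 -m crank '[[[1.5,0,0,0,0,0,72],[0,0,0,0,0,0,72]]]'; python3 look.py 7
```

```text
clock: 10.4
tcp_pos: [0.5687, -0.0623, 0.1236]
eef_rot: [-180.0, 0.4, -1.3]
wrist_force: [-20.3, -0.1, 29.6]
width: 0.719
clock: 10.6
tcp_pos: [0.5691, -0.0623, 0.1235]
eef_rot: [-180.0, 0.5, -1.3]
wrist_force: [-26.7, -2.1, 35.3]
width: 0.719
10.65 [ 0.56902707 -0.0622478   0.12349778] [-26.75434175  -1.31685675  35.09217625]
```

View pics/v7.png

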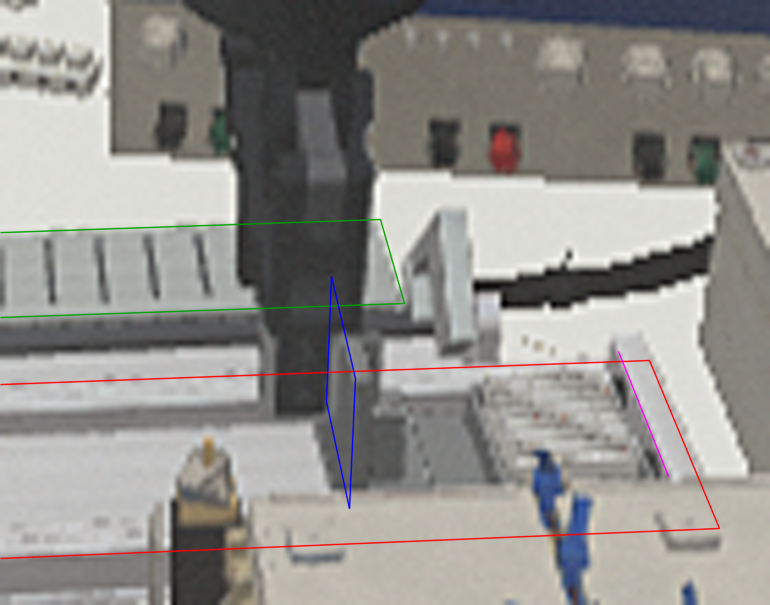

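```bash
python3 -m crank '[[[1.5,0,-0.3,0,0,0,72],[0,0,0,0,0,0,72]]]'
python3 -m crank '[[[1.5,0,0,0,0,0,72],[0,0,0,0,0,0,72]]]'
python3 -m crank '[[[1.5,0,0,0,0,0,72],[0,0,0,0,0,0,72]]]'; python3 look.py 8
```

```text
clock: 10.85
tcp_pos: [0.5697, -0.0621, 0.1236]
eef_rot: [-179.9, 0.6, -1.3]
wrist_force: [-31.9, -0.4, 37.1]
width: 0.719
clock: 11.05
tcp_pos: [0.5699, -0.0621, 0.1235]
eef_rot: [-179.9, 0.8, -1.3]
wrist_force: [-39.3, -0.1, 43.6]
width: 0.72
clock: 11.25
tcp_pos: [0.5701, -0.0621, 0.1235]
eef_rot: [-179.9, 0.9, -1.3]
wrist_force: [-47.5, -2.2, 51.3]
width: 0.715
11.3 [ 0.57009949 -0.06206184  0.12347076] [-47.09525449  -0.66633915  50.50972748]
```

View pics/v8.png

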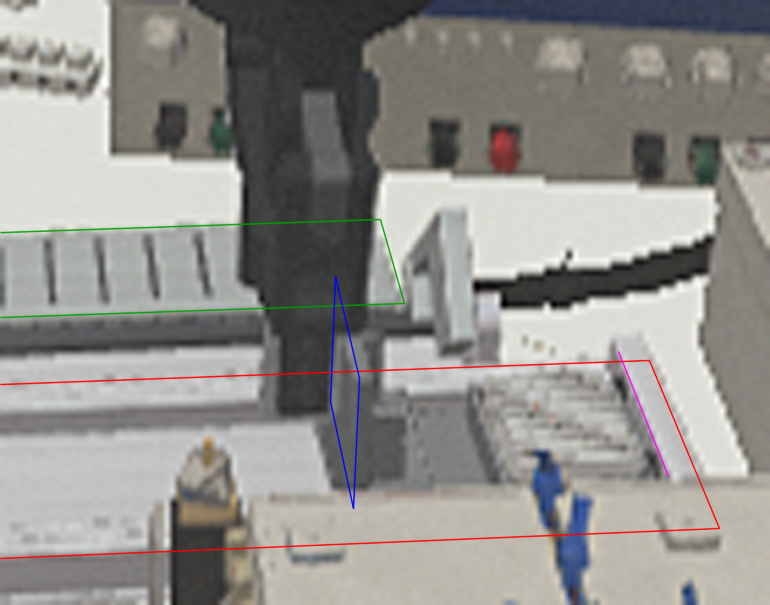

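Force climbs without motion: either the rack is at the stop, or the fingertip is jammed on a rib. I'll ease the treadle load slightly, staying far above 0.55 rad, to tell the two apart.

```bash
python3 -m crank '[[[0,0,-0.7,0,0,0,72],[0,0,0,0,0,0,72]]]'
python3 -m crank '[[[0,0,-0.7,0,0,0,72],[0,0,0,0,0,0,72]]]'
```

```text
clock: 11.5
tcp_pos: [0.5702, -0.062, 0.1237]
eef_rot: [-179.9, 0.9, -1.3]
wrist_force: [-43.7, -0.1, 40.7]
width: 0.722
clock: 11.7
tcp_pos: [0.5704, -0.0618, 0.1239]
eef_rot: [-179.9, 0.9, -1.4]
wrist_force: [-41.5, 2.2, 29.7]
width: 0.719
```

```bash
python3 -m crank '[[[0,0,-0.7,0,0,0,72],[0,0,0,0,0,0,72]]]'
python3 -m crank '[[[0,0,-0.7,0,0,0,72],[0,0,0,0,0,0,72]]]'; python3 look.py 9
```

```text
clock: 11.9
tcp_pos: [0.5705, -0.0617, 0.1243]
eef_rot: [-179.9, 0.9, -1.4]
wrist_force: [-37.1, 4.1, 21.2]
width: 0.722
clock: 12.1
tcp_pos: [0.5707, -0.0617, 0.1249]
eef_rot: [-179.9, 0.9, -1.4]
wrist_force: [-35.0, 2.7, 17.6]
width: 0.722
12.15 [ 0.57072695 -0.06172092  0.12488715] [-35.2323415    3.81737538  18.0948533 ]
```

View pics/v9.png

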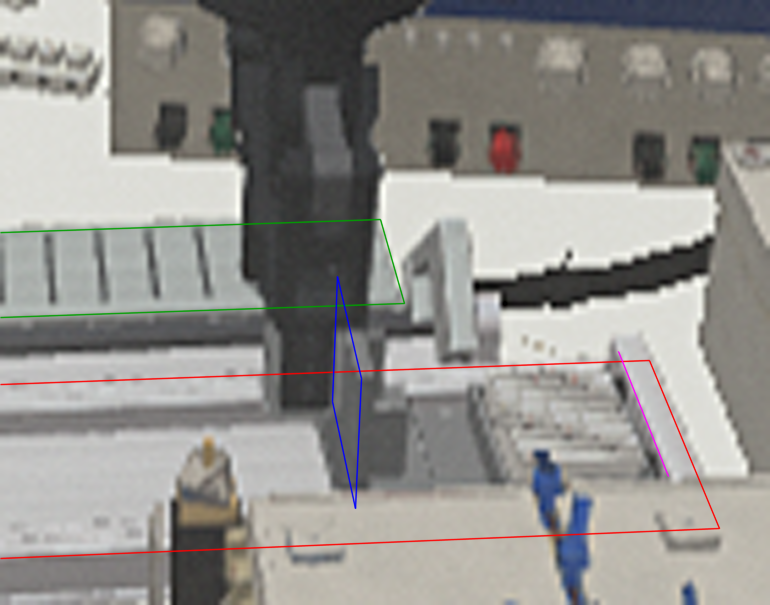

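Easing the treadle cut Fz to 18 N while 35 N of push stayed on with no motion, so the rack is against the stop. Next I'll back the finger off the plate with the treadle still held, check, then release.

```bash
python3 -m crank '[[[-3,0,0,0,0,0,72],[-3,0,0,0,0,0,72],[-3,0,0,0,0,0,72],[0,0,0,0,0,0,72]]]'
python3 -m crank '[[[-2,0,0,0,0,0,72],[0,0,0,0,0,0,72]]]'; python3 look.py 10 0
```

```text
clock: 12.55
tcp_pos: [0.5689, -0.0625, 0.1267]
eef_rot: [-180.0, -0.0, -1.3]
wrist_force: [-1.6, 1.0, 6.7]
width: 0.721
clock: 12.75
tcp_pos: [0.5678, -0.0627, 0.127]
eef_rot: [180.0, -0.1, -1.3]
wrist_force: [2.4, 0.5, 5.9]
width: 0.721
12.8 [ 0.56770558 -0.06265344  0.12693872] [ 3.17287539 -0.19041696  7.48495371]
```

View pics/v10.png

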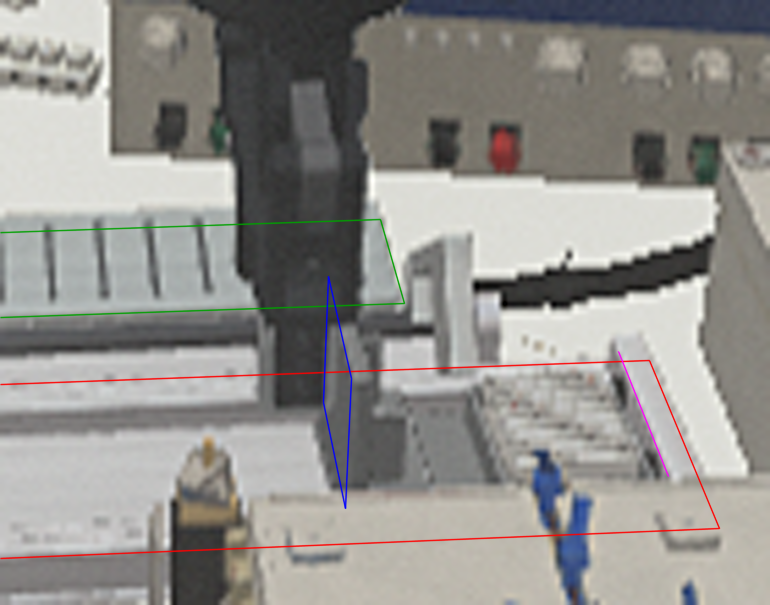

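```bash
python3 -m crank '[[[-3,0,0.5,0,0,0,72],[0,0,0,0,0,0,72]]]'
python3 -m crank '[[[0,0,-4,0,0,0,72],[0,0,-5,0,0,0,72],[0,0,-5,0,0,0,72],[0,0,-5,0,0,0,72],[0,0,-5,0,0,0,72],[0,0,0,0,0,0,72]]]'; python3 look.py 11 0
```

```text
clock: 13.0
tcp_pos: [0.5649, -0.0627, 0.1265]
eef_rot: [180.0, -0.1, -1.3]
wrist_force: [2.7, -0.7, 6.8]
width: 0.72
clock: 13.6
tcp_pos: [0.5642, -0.0624, 0.1507]
eef_rot: [-180.0, -0.0, -1.3]
wrist_force: [0.3, 0.5, -0.7]
width: 0.726
13.65 [ 0.56406062 -0.0623603   0.15032024] [-0.57692964 -0.0675289  -0.135698  ]
```

View pics/v11.png

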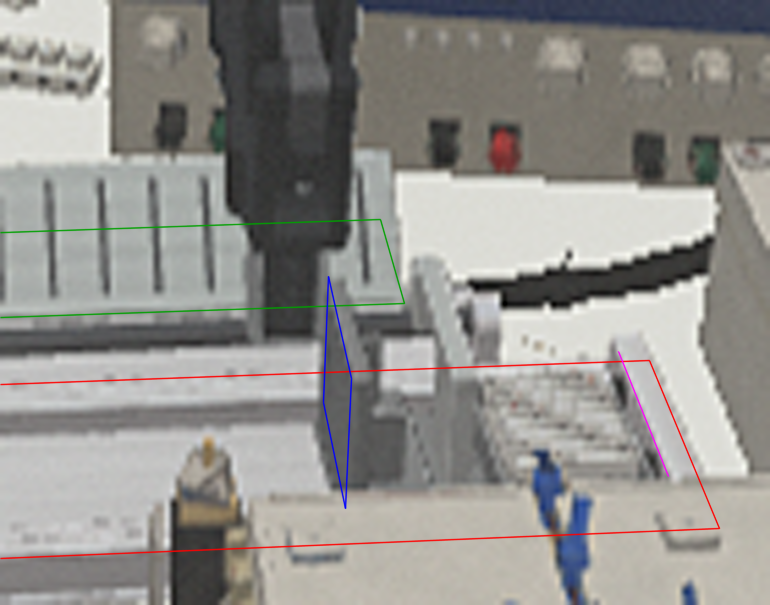

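The gate is shut, with the tongue down in the rack's slot at (460,450), and the wrist force is zero. I'll take the hand clear.

```bash
python3 -m crank '[[[0,0,-15,0,0,0,72],[0,0,-25,0,0,0,72],[0,0,-30,0,0,0,72],[0,0,-30,0,0,0,72],[0,0,-30,0,0,0,72],[0,0,-15,0,0,0,72],[-15,10,0,0,0,0,72],[-15,20,0,0,0,0,72]]]'
python3 -m crank '[[[-10,30,0,0,0,0,72],[-10,30,0,0,0,0,72],[-10,30,0,0,0,0,72],[-10,30,0,0,0,0,72],[-10,30,0,0,0,0,72],[-10,30,0,0,0,0,72],[0,30,0,0,0,0,72],[0,30,0,0,0,0,72]]]'
python3 -m crank '[[[0,30,0,0,0,0,72],[0,30,0,0,0,0,72],[0,15,0,0,0,0,72],[0,0,0,0,0,0,72],[0,0,0,0,0,0,72]]]'
python3 - <<'E'
from ov import *
for n in("side","top"):
    im=ctrl.camera(n); cv2.imwrite(f"pics/{n}12.png",im[:,:,::-1])
o=ctrl.observe();print(o["clock"],o["tcp_pos"],o["wrist_force"])
a=(.614,-.0955,-.022,0,0)
draw("side","pics/side12.png","pics/s12.png",*a,(195,185,395,325),4)
draw("top","pics/top12.png","pics/t12.png",*a,(225,145,395,275),4.5)
E
```

```text
clock: 14.45
tcp_pos: [0.5331, -0.0912, 0.2953]
eef_rot: [-180.0, -0.0, -1.2]
wrist_force: [-0.2, -0.5, 0.3]
width: 0.718
clock: 15.25
tcp_pos: [0.4673, -0.3314, 0.2948]
eef_rot: [-180.0, 0.0, -1.3]
wrist_force: [0.3, 0.2, 0.6]
width: 0.723
clock: 15.75
tcp_pos: [0.466, -0.4046, 0.2945]
eef_rot: [-179.9, 0.0, -1.3]
wrist_force: [0.2, 0.6, 0.9]
width: 0.72
15.85 [ 0.46620776 -0.40413038  0.29488805] [ 0.19022588  0.88928271 -0.70158741]
```

View pics/s12.png

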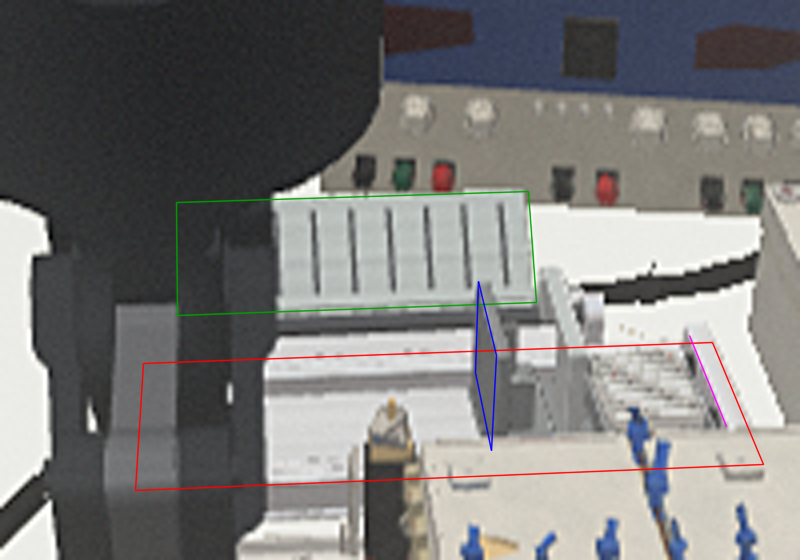

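View pics/t12.png

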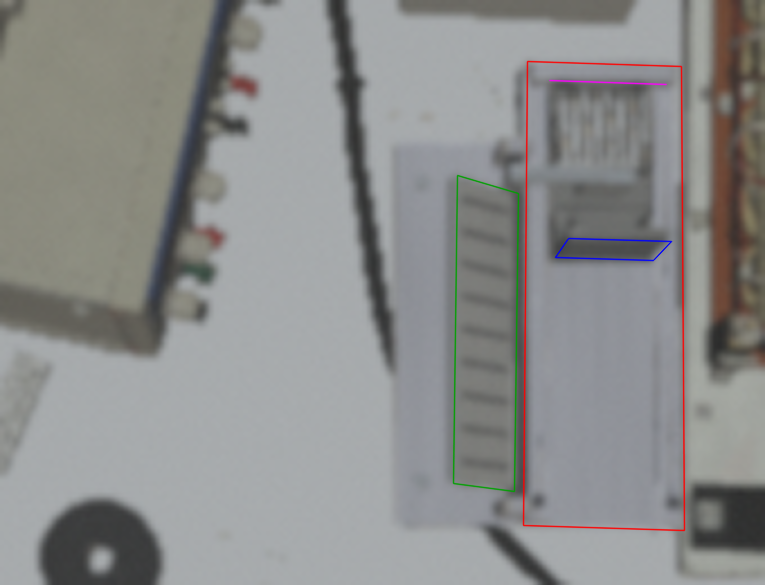

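```bash
python3 -c "
from station import ctrl
print(ctrl.finish_job())"
```

```text
the job is handed in; nothing more can be done
None
```

I pushed the rack home against the end stop, then let the gate's tongue drop into its slot, and handed the job in at about 16 s on the robot's clock. The judging result isn't reported.

**Pressing and pushing:** One fingertip pressed the treadle to its stop, where the force jumped from about 8 to 15 N. With it held there, the other finger pushed the rack about 79 mm along the chute. Forces rose and fell several times on the way as the finger stuck and slipped.

**At the end stop:** The push then reached 47 N with almost no motion (about 1 mm). To rule out a finger jammed on a treadle rib, I eased the treadle load from 51 to 18 N. 35 N of push stayed on and the rack did not move, so it was against the stop.

**Releasing:** I backed the push finger off first. The treadle rose about 3 mm during this, to an estimated 0.68 rad, still above the 0.55 rad the tongue needs to clear the rack. Then I let the treadle up and took the hand clear.

**Last checks:**
- **Rack and gate:** in both cameras the rack's nose is at the end stop, the tongue is in the slot and the treadle is fully up, matching the shut outline.
- **Wrist force:** under 1.2 N, so the robot is touching nothing.
- **Bystanders:** I never went near the spool or the capacitor. The spool still stands in the last top view; the capacitor was outside the last close-ups I viewed.
- **Disagreements:** the heat sink has turned slightly in its pocket. My chute position from the two cameras differed by 2–3 mm, so I relied on contact forces for the final positions.

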